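# Pair the leak alarm that lost its hub

## Task

One of the three water-leak alarms on the laundry-room counter shows a red ring: it has lost its hub. With the fingertips, press the hub's blue button fully down and let it up again, then press the red-ringed alarm's white centre button fully down and keep it down for two seconds, and withdraw. Press gently (under 20 N) and do not lift, tip or shift that alarm; do not press the hub's yellow button, and do not touch the green-ringed alarms, the scent bottle or the tin.

Things in the scene. Friction and masses are not known exactly. Their poses are not given: they have to be found in the camera images.
- alarm_red: the alarm to pair: loose white round puck, 76 mm diameter, 28 mm high, about 0.2 kg, with a RED ring (outer diameter 62 mm) on its top around a white push button. Origin: centre of its underside; z up. It stands loose on the counter. Two others look the same but with green rings
- alarm_red_button (a joint): how far the red-ringed alarm's button is pressed (m): 0 up, 0.006 fully down. It springs back. It takes about 1.3 N to start and 4 N to press fully down
- alarm_red_button_top (a point): centre of the top of the red-ringed alarm's button, a white disc 32 mm in diameter that stands 8 mm above the puck (36 mm above the counter when up); moves with the button
- hub: the hub: grey box 90 (x) x 140 (y) x 30 (z) mm with a black top panel, fixed to the counter, with a blue and a yellow push button, each a disc of 30 mm diameter that stands 8 mm above the box. Origin: centre of its underside; z up. Blue button at +36 mm and yellow button at -36 mm along its y axis
- hub_pair (a joint): how far the hub's blue button is pressed (m): 0 up, 0.006 fully down. It springs back; about 1.3 N to start, 4 N for fully down
- hub_pair_top (a point): centre of the top of the hub's blue button, 38 mm above the counter when up; moves with the button
- hub_off (a joint): how far the hub's yellow button is pressed (m), same kind as the blue one: 0 up, 0.006 fully down. To be left alone
- alarm_green_a: an alarm with a GREEN ring, same size and button as the red-ringed one, loose. To be left alone. Origin: centre of its underside
- alarm_green_b: the other alarm with a GREEN ring, as above. To be left alone. Origin: centre of its underside
- scent_bottle: amber glass scent bottle, 45 x 45 mm, 90 mm high with its black cap, loose. To be left alone. Origin: centre of its underside
- tin: aluminium tin with a paper band, 60 mm diameter, 70 mm high, loose. To be left alone. Origin: centre of its underside
Things that resemble listed ones, but are neither listed nor needed, are in the scene too. Of the things that look like the hub, take the one that is farthest to the robot's left at the start.

How it is judged (in metres and radians):
On the way, in this order (a step that is already met when the one before it is completed fails the run):
1. the hub's blue button is pressed down by the fingers (at least 4.5 of 6 mm) (value of joint hub_pair above 0.0045 m and contact force between the fingers and hub above 0.5 N), for 0.1 s.
2. the blue button is up again (value of joint hub_pair below 0.001 m), for 0.1 s.
3. the red-ringed alarm's button is kept down by the fingers (at least 4.5 of 6 mm) for 1.5 s (value of joint alarm_red_button above 0.0045 m and contact force between the fingers and alarm_red above 0.5 N), for 1.5 s.
At the end, for the whole second after the job is handed in: All buttons are up (within 1 mm); the red-ringed alarm stands upright and still within 15 mm of where it stood; the green-ringed alarms, the scent bottle and the tin stand upright within 10 mm of where they stood (value of joint each of alarm_red_button, hub_pair, hub_off below 0.001 m and distance of alarm_red from where it was at the start of the episode below 0.015 m and angle between each of alarm_red, alarm_green_a, alarm_green_b, scent_bottle, tin's own z axis and vertical below 0.1 rad and linear speed of alarm_red below 0.02 m/s and distance of each of alarm_green_a, alarm_green_b, scent_bottle, tin from where it was at the start of the episode below 0.01 m); the robot touches nothing.
It fails at once if the red-ringed alarm is lifted or tipped (its underside more than 6 mm up, or tilted more than 0.15 rad) (height (world z) of alarm_red above 0.006 m or angle between alarm_red's own z axis and vertical above 0.15 rad).
It fails at once if the red-ringed alarm is shifted more than 15 mm (distance of alarm_red from where it was at the start of the episode above 0.015 m).
It fails at once if the alarm or the hub is pressed with more than 25 N (contact force between any of the fingers, the arm and alarm_red above 25 N or contact force between any of the fingers, the arm and hub above 25 N).
It fails at once if the hub's yellow button is pressed more than 2 mm (value of joint hub_off above 0.002 m).
It fails at once if a green-ringed alarm, the scent bottle or the tin is touched (over 1 N) or moved more than 10 mm (contact force between any of the fingers, the arm and alarm_green_a above 1 N or contact force between any of the fingers, the arm and alarm_green_b above 1 N or contact force between any of the fingers, the arm and scent_bottle above 1 N or contact force between any of the fingers, the arm and tin above 1 N or distance of any of alarm_green_a, alarm_green_b, scent_bottle, tin from where it was at the start of the episode above 0.01 m).
It also fails if it takes over 45 s, if anything falls off the work surface, if the arm or the gripper's body presses on something with over 40 N, if the wrist force passes 120 N, or if a joint passes its speed limit or range.

## Robot

A 6-joint arm with a two-finger parallel gripper is mounted at the origin on the work surface. World frame = base frame: x ahead of the robot, y to its left, z up, the work surface at z = 0. Lengths are in m, angles in degrees, forces in N, time in s.
With the tool pointing down it reaches from about 0.4 to 0.825 m from the base axis. Payload 7 kg.
Tool frame: the origin (TCP) lies midway between the tips of the shut fingers; the grasp point (between the pads) lies 19 mm behind it; z points along the fingers, y is the line along which they close (so a half turn about z gives the same grasp; the last joint's range is limited). The gripper opens to 88 mm and grips with 3 to 60 N. Pads are 19 mm wide; open, the fingers measure 130 mm over their backs; the gripper's body (78 mm by 193 mm) begins 47 mm behind the grasp point.
Start: joints at [-51.045, 20.546, 0.682, 0, -70.136, -16.507], TCP at [0.258, -0.624, 0.227] pointing down, gripper open.
Joint ranges: [-176.03, 176.03], [-82.01, 121.73], [-58.28, 71.71], [-173.87, 95.51], [-174.79, -0.11], [-173.66, 173.66]. Speed limits (degrees/s): [136.94, 136.94, 172.46, 180, 180, 180].

## Interface

Orientations are given as [roll, pitch, yaw] about the fixed x, y, z axes, in that order (R = Rz(yaw) Ry(pitch) Rx(roll)).
In Python, from plant import ctrl gives the robot as it stands. The module is installed in compiled form; this text tells all that it offers.
- The arm moves only by the tool play_rows, never from a script. Its argument "commands" is a list that holds one entry, the list of rows, each a list of 7 numbers: the turn, a rotation vector about the tool's x, y, z in rad, then the shift along the tool's x, y, z in cm, then the finger opening in cm, from 0 to 8.76. In form: [[[ax, ay, az, x, y, z, grip], ...]]. A call has 1 to 8 rows; each row is the pose to reach, as a shift and turn from the pose commanded when the call began, along the tool's axes at that moment; what a row does not reach only later rows make up. A row lasts 1/12 s, in which the tool goes at most 41.7 mm and 7.16 degrees, less where a joint would pass 70% of its speed; a pose out of reach is approached as far as the arm can. A call with a gripper value outside its range is refused whole. The fingers move at their own pace and stop on an object; the grip force is fixed at half the most. Time passes only in rows, so rows that repeat a pose let the fingers close. It gives the time, the measured TCP pose, the force, the opening and the grip force at its end, in the units of the state.
- ctrl.get_obs(): the state, without advancing time (a new reading comes with each control period).
- ctrl.snapshot(name): name is "side" or "top" or "wrist"; returns a dict with "color" (420x560x3 uint8, red, green, blue), "camera_matrix" (3x3 intrinsics, pixels), "k1" (the pictures are not rectified: a ray, as slopes to the right and down, at radius r is drawn at 1 + k1 r^2 times it, then the intrinsics apply), "origin" and "rotation" of the camera in the world; the wrist camera has in their place "hand_eye" (4x4, takes a point from camera to tool coordinates, whose origin is the TCP and whose axes are the flange's). Camera axes: x right, y down, z forward; pixel columns grow to the right and rows downward; lengths in m; the calibration is good to about 2 mm. A picture is of the moment at which its call begins: read the wrist's pose just before it. There is no depth.
- ctrl.close_job(): hands the job in; it is judged then, once.
Trained networks look in a picture, given as the dict that the camera call returned (one of the last four; its "shot" number tells which), for a name from the list of things; names that differ only in an ending like _2 or _b are one class to them, and where a whole thing is asked for, a point or a joint stands for the part that bears it (a point fixed in the world has none). Each returns a list of dicts, best first, with "conf" (0 to 1); they miss things now and then, are a little off and sometimes report something else, mostly with a low value. They report only what shows in the picture. A call takes as long as a camera call. They do not tell look-alikes from the thing itself.
- ctrl.find_in(picture, name): "bbox" ([left, top, width, height] in pixels, round what is visible of it).
The state is a dict: "clock": time; "joint_pos": joint angles; "qvel": joint speeds; "tau": joint torques, N m; "tool_pos": TCP position; "orientation": TCP orientation; "force": force on the tool from outside, world axes, zero at the start; "moment": the same for the moment, N m; "opening": finger opening in m; "gripper_force": force on a finger pad.
Only numpy, scipy, OpenCV 4.12 (cv2) and the standard library are available. Lean on these libraries where they do the work, as an engineer would, in place of code of your own. Each camera call takes 0.05 s, during which the arm holds its last target. There are 200 camera calls.

## Working session

There is one attempt and no reset: what is moved stays moved. The work goes in short steps, Python scripts to look and compute and a tool call to move; the robot and the scene stay as the last step left them, time stands still between calls to the robot, and variables do not carry over. Pictures are saved under pics/ and viewed, at most 10 in all, crops included, and the job is handed in when it is done.

Besides the shell and the picture viewer there is one more tool, called after "Call:" by a JSON object that holds its "name" and its "arguments", one argument or row to a line. play_rows: Moves the arm, as the interface text tells. Its arguments: {"type":"object","properties":{"commands":{"type":"array","items":{"type":"array","items":{"type":"array","items":{"type":"number"}}}}},"required":["commands"]}

```bash
mkdir -p pics; cat > h.py <<'E'
import numpy as np, cv2
from plant import ctrl
from scipy.spatial.transform import Rotation as R
def ray(s,u,v,obs=None):
    K=s["camera_matrix"];d=np.array([(u-K[0,2])/K[0,0],(v-K[1,2])/K[1,1]]);p=d.copy()
    for _ in range(20): p=d/(1+s["k1"]*(p@p))
    d=np.r_[p,1]
    if "origin" in s: return np.array(s["origin"]),np.array(s["rotation"])@d
    H=np.array(s["hand_eye"]);T=R.from_euler('xyz',obs["orientation"],degrees=True).as_matrix()
    return np.array(obs["tool_pos"])+T@H[:3,3],T@H[:3,:3]@d
def atz(s,u,v,z,obs=None):
    o,d=ray(s,u,v,obs);return o+d*(z-o[2])/d[2]
def save(s,n): cv2.imwrite("pics/"+n,cv2.cvtColor(s["color"],cv2.COLOR_RGB2BGR))
E
python3 - <<'E'
from h import *
print(ctrl.get_obs())
for c in ["top","side"]:
    s=ctrl.snapshot(c);save(s,c+"0.png")
    for n,z in [("alarm_red",.028),("hub",.03),("scent_bottle",.09),("tin",.07)]:
        for d in ctrl.find_in(s,n):
            x,y,w,h=d["bbox"];print(c,n,round(d["conf"],2),np.round(d["bbox"]),np.round(atz(s,x+w/2,y+h/2,z),3))
E
```

```text
{'clock': 0.0, 'joint_pos': array([-5.10451001e+01,  2.05906998e+01,  6.34436942e-01, -1.90826970e-02,
       -7.01366165e+01, -1.65086359e+01]), 'qvel': array([-0.09445394, -0.10729623,  0.09431062,  0.02447994, -0.10455976,
        0.010949  ]), 'tau': array([-1.32376204e-03, -5.82716453e+01,  2.93060696e+01,  6.99703708e+00,
        6.89007895e-03, -1.94962754e-04]), 'tool_pos': array([ 0.25752902, -0.62341568,  0.2256393 ]), 'orientation': array([ 1.79905851e+02, -9.19543693e-03, -1.57560227e+02]), 'force': array([-0.10198145, -0.43469605, -0.61320501]), 'moment': array([-0.06363265,  0.00744342,  0.02009369]), 'gripper_force': 0.0, 'opening': 0.08778776731811216}Traceback (most recent call last):
  File "<stdin>", line 7, in <module>
  File "h.py", line 12, in atz
    o,d=ray(s,u,v,obs);return o+d*(z-o[2])/d[2]
                                           ~^^^
IndexError: invalid index to scalar variable.
```

```bash
python3 - <<'E'
from h import *
s=ctrl.snapshot("top");print({k:v for k,v in s.items() if k!="color"})
save(s,"top0.png")
s=ctrl.snapshot("side");print({k:v for k,v in s.items() if k!="color"})
save(s,"side0.png")
E
```

```text
{'camera_matrix': array([[411.94321593,   0.        , 284.21944185],
       [  0.        , 411.94321593, 204.10058913],
       [  0.        ,   0.        ,   1.        ]]), 'k1': 0.010205103541604631, 'origin': array([ 0.34877909, -0.04242765,  0.95603234]), 'rotation': array([-1.67849921e+02, -3.60403534e-02, -8.65820682e+01]), 'shot': 2}
{'camera_matrix': array([[424.4203141 ,   0.        , 294.14957091],
       [  0.        , 424.4203141 , 204.87391288],
       [  0.        ,   0.        ,   1.        ]]), 'k1': -0.09825066565273845, 'origin': array([0.46289176, 0.57810891, 0.58701884]), 'rotation': array([-129.9651498 ,    0.90411787, -173.58044914]), 'shot': 3}
```

View pics/top0.png

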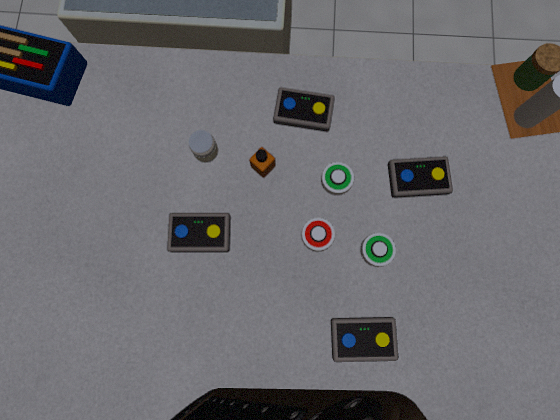

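View pics/side0.png

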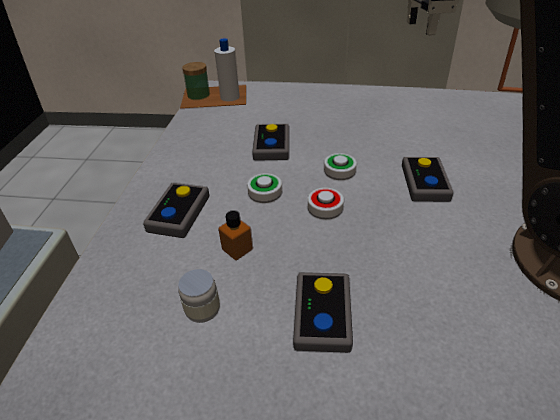

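Top view, robot base at the bottom and its left at image left. There are four hub look-alikes, at (199,232), (304,109), (420,176) and (364,339). The one farthest to the left (+y) is (199,232), with its blue button at (181,231). The red-ringed alarm is at (318,234), green ones at (337,178) and (379,249), the tin at (203,145) and the bottle at (262,162). The side view agrees: hub at (323,310), red alarm at (325,202).

```bash
sed -i 's/np.array(s\["rotation"\])@d/R.from_euler("xyz",s["rotation"],degrees=True).as_matrix()@d/' h.py
python3 - <<'E'
from h import *
S={}
for c in ["top","side"]:
    s=S[c]=ctrl.snapshot(c)
    for n,z in [("alarm_red",.02),("hub",.015),("scent_bottle",.045),("tin",.035)]:
        for d in ctrl.find_in(s,n):
            x,y,w,h=d["bbox"];print(c,n,round(d["conf"],2),np.round(d["bbox"]),np.round(atz(s,x+w/2,y+h/2,z),3))
    hsv=cv2.cvtColor(s["color"],cv2.COLOR_RGB2HSV)
    for nm,lo,hi,z in [("blue",(100,120,70),(125,255,255),.038),("yellow",(25,150,120),(35,255,255),.038),("red",(0,170,120),(4,255,255),.029)]:
        m=cv2.inRange(hsv,lo,hi)
        if nm=="red": m|=cv2.inRange(hsv,(176,170,120),(180,255,255))
        m=cv2.morphologyEx(m,cv2.MORPH_CLOSE,np.ones((3,3)))
        cs,_=cv2.findContours(m,cv2.RETR_EXTERNAL,cv2.CHAIN_APPROX_NONE)
        for k in cs:
            if 60<cv2.contourArea(k)<1500:
                (u,v),ax,_=cv2.fitEllipse(k);print(c,nm,round(u),round(v),np.round(ax),np.round(atz(s,u,v,z),4))
s=S["top"];save({"color":cv2.resize(s["color"][110:290,150:410],None,fx=3,fy=3,interpolation=cv2.INTER_CUBIC)},"crop.png")
E
```

```text
top alarm_red 0.93 [304. 218.  26.  31.] [ 0.484 -0.108  0.02 ]
top alarm_red 0.62 [166. 213.  66.  41.] [0.47  0.159 0.02 ]
top hub 0.79 [388. 157.  65.  41.] [ 0.636 -0.349  0.015]
top hub 0.65 [168. 211.  64.  42.] [0.473 0.159 0.015]
top hub 0.61 [328. 317.  71.  43.] [ 0.262 -0.222  0.015]
top hub 0.59 [275.  89.  60.  40.] [ 0.791 -0.068  0.015]
top scent_bottle 0.82 [249. 146.  26.  35.] [0.638 0.025 0.045]
top tin 0.57 [186. 129.  32.  34.] [0.674 0.17  0.035]
top blue 348 340 [13. 14.] [ 0.2595 -0.1852  0.038 ]
top blue 181 231 [12. 13.] [0.4713 0.1966 0.038 ]
top blue 407 175 [12. 13.] [ 0.6317 -0.3103  0.038 ]
top blue 289 103 [11. 12.] [ 0.7956 -0.0277  0.038 ]
top blue 26 57 [53. 90.] [0.8775 0.6238 0.038 ]
top yellow 382 339 [12. 14.] [ 0.2649 -0.2564  0.038 ]
top yellow 213 231 [11. 12.] [0.4752 0.1245 0.038 ]
top yellow 438 173 [11. 12.] [ 0.64   -0.3812  0.038 ]
top yellow 319 108 [10. 11.] [ 0.7873 -0.0996  0.038 ]
top red 318 233 [25. 25.] [ 0.4848 -0.1111  0.029 ]
top red 27 63 [ 4. 38.] [0.8672 0.6255 0.029 ]
side alarm_red 0.97 [308. 189.  36.  29.] [ 0.482 -0.106  0.02 ]
side hub 0.98 [254. 123.  39.  36.] [ 0.63  -0.347  0.015]
side hub 0.96 [291. 274.  58.  77.] [0.476 0.167 0.015]
side hub 0.86 [399. 158.  55.  44.] [ 0.26  -0.215  0.015]
side hub 0.74 [146. 182.  64.  56.] [ 0.789 -0.06   0.015]
side scent_bottle 0.73 [219. 210.  34.  47.] [0.641 0.028 0.045]
side scent_bottle 0.58 [291. 272.  60.  80.] [0.474 0.187 0.045]
side tin 0.61 [177. 269.  42.  54.] [0.675 0.17  0.035]
side tin 0.42 [293. 272.  59.  83.] [0.472 0.182 0.035]
side blue 323 321 [16. 19.] [0.4705 0.1977 0.038 ]
side blue 168 211 [ 9. 15.] [ 0.795  -0.0279  0.038 ]
side blue 431 180 [ 7. 13.] [ 0.2578 -0.1851  0.038 ]
side yellow 323 284 [12. 17.] [0.4746 0.1256 0.038 ]
side yellow 182 190 [ 8. 13.] [ 0.7878 -0.0994  0.038 ]
side red 325 198 [17. 28.] [ 0.484  -0.1106  0.029 ]
```

View pics/crop.png

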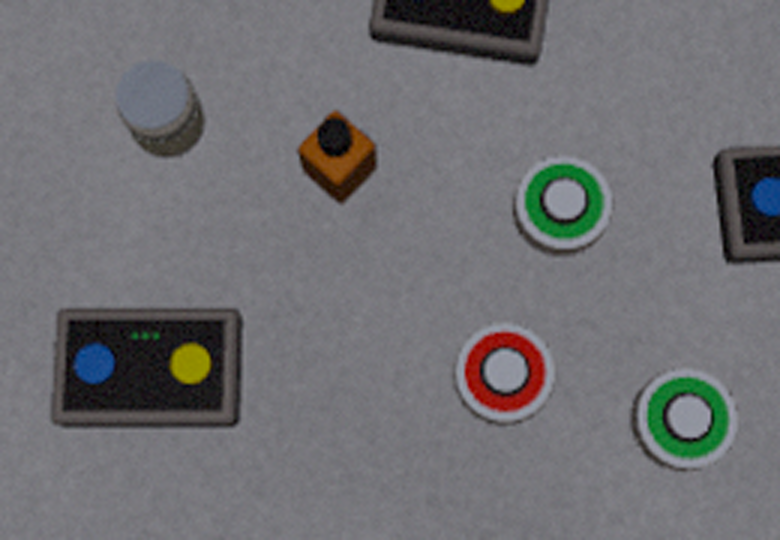

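The crop confirms it: the leftmost hub has blue at its left end (crop 94,364) and the red-ringed alarm is at (505,371). Both cameras agree to about 1 mm: blue at (0.471, 0.197) and red at (0.4845, -0.111). The blue–yellow spacing comes out at 72 mm, as given.

Call:
{"name": "play_rows", "arguments": {
  "commands": [
    [[0,0,0,-26,20,0,0],[0,0,0,-26,20,0,0],[0,0,0,-26,20,0,0],[0,0,0,-26,20,0,0],[0,0,0,-26,20,0,0],[0,0,0,-26,20,0,0],[0,0,0,-26,20,0,0],[0,0,0,-26,20,0,0]]
  ]
}}

```text
clock: 1.37
tool_pos: [0.4225, -0.3376, 0.227]
orientation: [-180.0, 0.0, -157.5]
force: [1.7, -1.3, -0.3]
opening: 0.0397
gripper_force: 0.0
```

```bash
cat > d.py <<'E'
import sys
from h import *
o=ctrl.get_obs();t=np.array(eval(sys.argv[1]))
T=R.from_euler('xyz',[180,0,o["orientation"][2]],degrees=True).as_matrix()
print(o["clock"],np.round(o["tool_pos"],4),np.round(o["orientation"],1),np.round(o["force"],2),o["opening"],"shift cm",np.round(T.T@(t-o["tool_pos"])*100,2))
E
python3 d.py "[.471,.197,.1]"
```

```text
1.3667 [ 0.4225 -0.3376  0.227 ] [-180.     0.  -157.5] [ 1.71 -1.33 -0.25] 0.03969690582179165 shift cm [-24.92  47.54  12.7 ]
```

Call:
{"name": "play_rows", "arguments": {
  "commands": [
    [[0,0,0,-14,27,0,0],[0,0,0,-14,27,0,0],[0,0,0,-14,27,0,0],[0,0,0,-14,27,0,0],[0,0,0,-14,27,0,0],[0,0,0,-14,27,0,0],[0,0,0,-14,27,0,0],[0,0,0,-14,27,0,0]]
  ]
}}

```text
clock: 2.03
tool_pos: [0.4483, -0.0326, 0.2272]
orientation: [180.0, 0.1, -157.4]
force: [0.7, -0.2, 0.3]
opening: 0.0002
gripper_force: 0.0
```

Call:
{"name": "play_rows", "arguments": {
  "commands": [
    [[0,0,0,-10.9,20.5,0,0],[0,0,0,-10.9,20.5,0,0],[0,0,0,-10.9,20.5,0,0],[0,0,0,-10.9,20.5,0,0],[0,0,0,-10.9,20.5,0,0],[0,0,0,-10.9,20.5,6,0],[0,0,0,-10.9,20.5,12,0],[0,0,0,-10.9,20.5,12,0]]
  ]
}}

```text
clock: 2.7
tool_pos: [0.4705, 0.1962, 0.1057]
orientation: [179.9, 0.1, -157.4]
force: [0.4, 0.0, -1.1]
opening: 0.0004
gripper_force: 0.0
```

```bash
cat >> d.py <<'E'
s=ctrl.snapshot("wrist");n=sys.argv[2];save(s,n+".png")
hsv=cv2.cvtColor(s["color"],cv2.COLOR_RGB2HSV)
m=cv2.inRange(hsv,(100,120,60),(125,255,255)) if n[0]=="b" else cv2.inRange(hsv,(0,150,90),(5,255,255))|cv2.inRange(hsv,(175,150,90),(180,255,255))
cs,_=cv2.findContours(m,cv2.RETR_EXTERNAL,cv2.CHAIN_APPROX_NONE)
for k in cs:
    if cv2.contourArea(k)>400:
        (u,v),ax,_=cv2.fitEllipse(k);print(round(u),round(v),np.round(ax),np.round(atz(s,u,v,.038 if n[0]=="b" else .029,o),4))
E
python3 d.py "[.471,.197,.045]" blue1
```

```text
2.7 [0.4705 0.1962 0.1057] [ 1.799e+02  1.000e-01 -1.574e+02] [ 0.39  0.03 -1.07] 0.00035474298051861347 shift cm [-0.07  0.06  6.07]
283 218 [40. 41.] [0.4693 0.1969 0.038 ]
```

View pics/blue1.png

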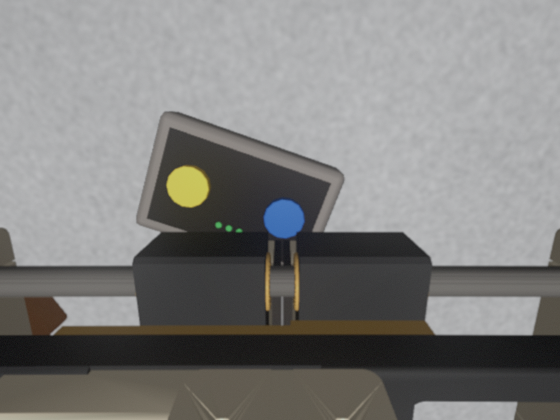

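The wrist picture shows the blue button at (283,218), fully visible, just ahead of the shut fingertips at about (282,240). Yellow is well clear at (188,187). The position agrees within 2 mm, so I'm going down.

Call:
{"name": "play_rows", "arguments": {
  "commands": [
    [[0,0,0,0,0,3,0],[0,0,0,0,0,5,0],[0,0,0,0,0,6,0],[0,0,0,0,0,6.3,0],[0,0,0,0,0,6.3,0]]
  ]
}}

```text
clock: 3.17
tool_pos: [0.4707, 0.1943, 0.044]
orientation: [-180.0, -0.0, -157.6]
force: [-0.7, 0.9, -0.3]
opening: 0.0002
gripper_force: 0.0
```

Call:
{"name": "play_rows", "arguments": {
  "commands": [
    [[0,0,0,0,0,0.2,0],[0,0,0,0,0,0.4,0],[0,0,0,0,0,0.6,0],[0,0,0,0,0,0.7,0],[0,0,0,0,0,0.8,0],[0,0,0,0,0,0.8,0],[0,0,0,0,0,0.8,0]]
  ]
}}

```text
clock: 3.75
tool_pos: [0.4709, 0.1948, 0.036]
orientation: [180.0, 0.1, -157.5]
force: [1.2, 0.8, 1.5]
opening: 0.0004
gripper_force: 1.1
```

Call:
{"name": "play_rows", "arguments": {
  "commands": [
    [[0,0,0,0,0,0.1,0],[0,0,0,0,0,0.2,0],[0,0,0,0,0,0.3,0],[0,0,0,0,0,0.3,0],[0,0,0,0,0,0.3,0]]
  ]
}}

```text
clock: 4.17
tool_pos: [0.4709, 0.1948, 0.0328]
orientation: [180.0, 0.1, -157.5]
force: [1.8, 1.2, 3.6]
opening: 0.0005
gripper_force: 1.9
```

Call:
{"name": "play_rows", "arguments": {
  "commands": [
    [[0,0,0,0,0,0.05,0],[0,0,0,0,0,0.1,0],[0,0,0,0,0,0.1,0],[0,0,0,0,0,0.1,0]]
  ]
}}

```text
clock: 4.5
tool_pos: [0.4709, 0.1948, 0.0322]
orientation: [180.0, 0.1, -157.5]
force: [1.2, 1.1, 8.7]
opening: 0.0004
gripper_force: 4.5
```

Bottomed out at 8.7 N. Now release and move over.

Call:
{"name": "play_rows", "arguments": {
  "commands": [
    [[0,0,0,0,0,-0.5,0],[0,0,0,0,0,-1.5,0],[0,0,0,0,0,-4,0],[0,0,0,0,0,-7.5,0],[0,0,0,0,0,-8,0],[0,0,0,0,0,-8,0]]
  ]
}}

```text
clock: 5.0
tool_pos: [0.4708, 0.1947, 0.1142]
orientation: [179.9, 0.2, -157.6]
force: [-0.0, -0.5, -0.9]
opening: 0.0005
gripper_force: 0.0
```

Call:
{"name": "play_rows", "arguments": {
  "commands": [
    [[0,0,0,10.4,-28.8,0,0],[0,0,0,10.4,-28.8,0,0],[0,0,0,10.4,-28.8,0,0],[0,0,0,10.4,-28.8,0,0],[0,0,0,10.4,-28.8,0,0],[0,0,0,10.4,-28.8,0,0],[0,0,0,10.4,-28.8,0,0],[0,0,0,10.4,-28.8,0,0]]
  ]
}}

```text
clock: 5.67
tool_pos: [0.4821, -0.1154, 0.1107]
orientation: [179.9, -0.2, -157.7]
force: [2.0, 0.1, -0.4]
opening: 0.0004
gripper_force: 0.0
```

```bash
python3 d.py "[.4845,-.111,.044]" red1
```

```text
5.6667 [ 0.4821 -0.1154  0.1107] [ 179.9   -0.2 -157.7] [ 1.96  0.08 -0.36] 0.00042866132661659824 shift cm [-0.39  0.31  6.67]
287 213 [61. 72.] [ 0.4794 -0.1125  0.029 ]
```

View pics/red1.png

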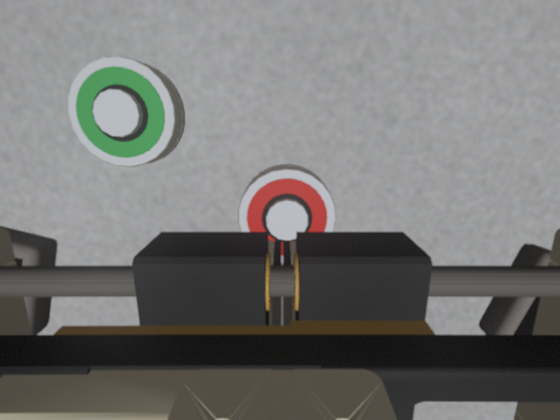

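The wrist view shows the red ring's white button at (287,220), just ahead of the fingertips. The green alarm at (117,112) is well clear. Let the arm settle, then correct.

Call:
{"name": "play_rows", "arguments": {
  "commands": [
    [[0,0,0,0,0,0,0],[0,0,0,0,0,0,0],[0,0,0,0,0,0,0]]
  ]
}}

```text
clock: 5.97
tool_pos: [0.4836, -0.1109, 0.1112]
orientation: [180.0, -0.1, -157.5]
force: [0.4, 0.2, 0.2]
opening: 0.0002
gripper_force: 0.0
```

```bash
python3 d.py "[.4840,-.111,.042]" red2; python3 -c "
from h import *
o=ctrl.get_obs();s=ctrl.snapshot('wrist');print(atz(s,287,220,.036,o))"
```

```text
5.9667 [ 0.4836 -0.1109  0.1112] [ 1.800e+02 -1.000e-01 -1.575e+02] [0.43 0.23 0.23] 0.00019716941479154483 shift cm [-0.03 -0.02  6.92]
282 209 [62. 72.] [ 0.4801 -0.1122  0.029 ]
[ 0.48501661 -0.10616459  0.036     ]
```

Centred within about 1 mm. Going down and pressing.

Call:
{"name": "play_rows", "arguments": {
  "commands": [
    [[0,0,0,0,0,3,0],[0,0,0,0,0,5.5,0],[0,0,0,0,0,6.5,0],[0,0,0,0,0,6.9,0],[0,0,0,0,0,6.9,0],[0,0,0,0,0,6.9,0]]
  ]
}}

```text
clock: 6.57
tool_pos: [0.4848, -0.111, 0.0431]
orientation: [-180.0, 0.0, -157.5]
force: [-0.3, -1.1, -0.1]
opening: 0.0
gripper_force: 0.0
```

Call:
{"name": "play_rows", "arguments": {
  "commands": [
    [[0,0,0,0,0,0.2,0],[0,0,0,0,0,0.4,0],[0,0,0,0,0,0.6,0],[0,0,0,0,0,0.7,0],[0,0,0,0,0,0.8,0],[0,0,0,0,0,0.9,0],[0,0,0,0,0,0.9,0],[0,0,0,0,0,0.9,0]]
  ]
}}

```text
clock: 7.23
tool_pos: [0.4845, -0.1115, 0.0337]
orientation: [-180.0, 0.0, -157.5]
force: [0.2, 1.2, 3.1]
opening: 0.0003
gripper_force: 1.2
```

Call:
{"name": "play_rows", "arguments": {
  "commands": [
    [[0,0,0,0,0,0.1,0],[0,0,0,0,0,0.2,0],[0,0,0,0,0,0.3,0],[0,0,0,0,0,0.35,0],[0,0,0,0,0,0.35,0],[0,0,0,0,0,0.35,0]]
  ]
}}

```text
clock: 7.73
tool_pos: [0.4845, -0.1115, 0.0303]
orientation: [-180.0, 0.0, -157.5]
force: [-0.3, 1.5, 6.5]
opening: 0.0004
gripper_force: 2.8
```

Call:
{"name": "play_rows", "arguments": {
  "commands": [
    [[0,0,0,0,0,0.03,0],[0,0,0,0,0,0.03,0],[0,0,0,0,0,0.03,0],[0,0,0,0,0,0.03,0],[0,0,0,0,0,0.03,0],[0,0,0,0,0,0.03,0],[0,0,0,0,0,0.03,0],[0,0,0,0,0,0.03,0]]
  ]
}}

```text
clock: 8.4
tool_pos: [0.4845, -0.1115, 0.0302]
orientation: [-180.0, 0.0, -157.5]
force: [-1.7, 2.2, 9.0]
opening: 0.0003
gripper_force: 4.3
```

Call:
{"name": "play_rows", "arguments": {
  "commands": [
    [[0,0,0,0,0,0,0],[0,0,0,0,0,0,0],[0,0,0,0,0,0,0],[0,0,0,0,0,0,0],[0,0,0,0,0,0,0],[0,0,0,0,0,0,0],[0,0,0,0,0,0,0],[0,0,0,0,0,0,0]]
  ]
}}

```text
clock: 9.07
tool_pos: [0.4846, -0.1115, 0.0302]
orientation: [-180.0, 0.0, -157.5]
force: [-0.5, 1.7, 9.3]
opening: 0.0002
gripper_force: 4.3
```

Call:
{"name": "play_rows", "arguments": {
  "commands": [
    [[0,0,0,0,0,0,0],[0,0,0,0,0,0,0],[0,0,0,0,0,0,0],[0,0,0,0,0,0,0],[0,0,0,0,0,0,0],[0,0,0,0,0,0,0],[0,0,0,0,0,0,0],[0,0,0,0,0,0,0]]
  ]
}}

```text
clock: 9.73
tool_pos: [0.4845, -0.1115, 0.0302]
orientation: [-180.0, 0.0, -157.5]
force: [-2.1, 1.4, 9.2]
opening: 0.0005
gripper_force: 4.3
```

Call:
{"name": "play_rows", "arguments": {
  "commands": [
    [[0,0,0,0,0,-0.3,0],[0,0,0,0,0,-0.8,0],[0,0,0,0,0,-2,0],[0,0,0,0,0,-5,0],[0,0,0,0,0,-9,0],[0,0,0,0,0,-12,0],[0,0,0,0,0,-12,0],[0,0,0,0,0,-12,0]]
  ]
}}

```text
clock: 10.4
tool_pos: [0.4848, -0.1115, 0.1517]
orientation: [-180.0, 0.2, -157.6]
force: [0.5, 0.2, -0.7]
opening: 0.0002
gripper_force: 0.0
```

```bash
python3 d.py "[.4845,-.111,.15]" red3; python3 - <<'E'
from h import *
s=ctrl.snapshot("side");save(s,"side1.png")
for d in ctrl.find_in(s,"alarm_red")[:2]: print(d)
E
```

```text
10.4 [ 0.4848 -0.1115  0.1517] [-180.     0.2 -157.6] [ 0.48  0.22 -0.71] 0.0001971310805605579 shift cm [0.01 0.06 0.17]
283 199 [64. 66.] [ 0.4826 -0.1112  0.029 ]
{'bbox': [308.3, 188.5, 38.5, 30.6], 'conf': 0.85}
```

View pics/side1.png

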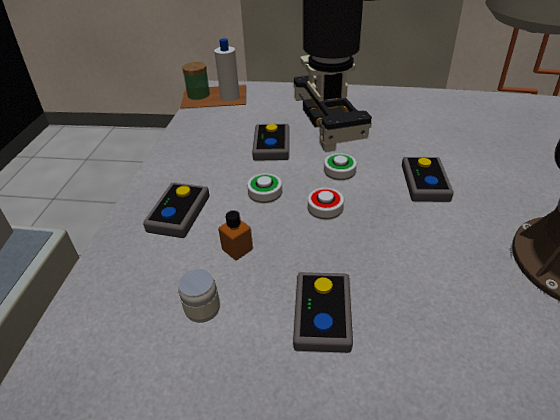

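The side view shows the red alarm unmoved at (325,202), everything else in place and the gripper clear. Handing in.

```bash
python3 -c "
from plant import ctrl
print(ctrl.close_job())"
```

```text
the job is handed in; nothing more can be done
None
```

I pressed and released the hub's blue button, then held the red alarm's button fully down for about 2.3 s with a contact force of about 9 N. I withdrew with nothing else touched and handed the job in at about 10.5 s; the hand-in call gave no verdict.

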